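Pin the brake pivot bushing in its tilted jig

ROBOT

A 6-joint arm with a two-finger parallel gripper is mounted at the origin on the work surface. World frame = base frame: x ahead of the robot, y to its left, z up, the work surface at z = 0. Lengths are in mm, angles in rad, forces in N, time in s.
With the tool pointing down it reaches from about 300 to 750 mm from the base axis. Payload 8.5 kg.
Tool frame: the origin (TCP) lies at the very end of the fingers, on their centre line; the grasp point (between the pads) lies 19 mm behind it; z points along the fingers, y is the line along which they close (so a half turn about z gives the same grasp; the last joint's range is limited). The gripper opens to 88 mm and grips with 3 to 60 N. Pads are 18 mm wide; open, the fingers measure 123 mm over their backs; the gripper's body (75 mm by 187 mm) begins 45 mm behind the grasp point.
Start: joints at [-1.511, 0.381, 1.297, -0, 1.464, -0.215], TCP at [149.24, -529.347, 238.748] pointing down, gripper open.
Joint ranges: [-3.11, 3.11], [-0.89, 2.33], [0.22, 2.48], [-1.42, 4.56], [0.17, 2.85], [-2.88, 2.88]. Speed limits (rad/s): [2.39, 2.39, 3.14, 3.14, 3.14, 3.14].

INTERFACE

Orientations are given as a unit quaternion [x, y, z, w].
In Python, from station import ctrl, eyes gives the robot as it stands. The module is installed in compiled form; this text tells all that it offers.
- The arm moves only by the tool step_arm, never from a script. Its argument "plan" is a list of rows, each a list of 5 numbers: the opening, from 0 (shut) to 1 (fully open), then the shift along the tool's x, y, z as a fraction of full scale, then the turn about the tool's z as a fraction of full scale. In form: [[claw, dx, dy, dz, yaw], ...]. A call has 1 to 5 rows; each row is the pose to reach, as a shift and turn from the pose commanded when the call began, along the tool's axes at that moment, turning the shorter way round; what a row does not reach only later rows make up. Full scale, the value 1, is 0.25 m for a shift and 2 pi rad for a turn. A row lasts 1/12 s, in which the tool goes at most 41.7 mm and 7.16 degrees, less where a joint would pass 70% of its speed; a pose out of reach is approached as far as the arm can. A call with a number of a shift or a turn outside -1 to 1 is refused whole. A call with a gripper value outside its range is refused whole. The fingers move at their own pace and stop on an object; "force" is the grip in N (left out, the last holds). Time passes only in rows, so rows that repeat a pose let the fingers close. It gives the time, the measured TCP pose, the force, the opening and the grip force at its end, in the units of the state.
- ctrl.state(): the state, without advancing time (a new reading comes with each control period).
- eyes.camera(name): name is "side" or "top" or "wrist"; returns (picture, depth): 400x640x3 uint8, red, green, blue; 400x640 float32, mm along the optical axis (not along the pixel's ray), 0 where there is no reading.
- eyes.camera_params(name): a dict with "fx", "fy", "cx", "cy" (pixels), "origin" and "orientation" of the camera in the world. Camera axes: x right, y up, looking along -z (the intrinsics and any distortion apply to the point x, -y, -z); pixel columns grow to the right and rows downward; lengths in mm; the calibration is good to about 2 mm. A picture is of the moment at which its call begins: read the wrist's pose just before it. camera_params takes no time and is no camera call; for the wrist camera it gives the pose at the moment of the call.
- ctrl.job_done(): hands the job in; it is judged then, once.
The state is a dict: "time": time; "q": joint angles; "joint_vel": joint speeds; "joint_torque": joint torques, N m; "tcp_pos": TCP position; "tcp_rot": TCP orientation; "force": force on the tool from outside, world axes, zero at the start; "wrist_torque": the same for the moment, N m; "opening": finger opening in mm; "gripper_force": force on a finger pad.
Only numpy, scipy, OpenCV 4.12 (cv2) and the standard library are available. Lean on these libraries where they do the work, as an engineer would, in place of code of your own. Each camera call takes 0.05 s, during which the arm holds its last target. There are 200 camera calls.

TASK

Swing the red lever to turn the brass bushing in the blue brake jig until its cross-hole lines up with the jig's slanting guide hole, then take the steel pivot pin with the black square head from the white stand and pass it through guide and bushing until its head sits fully home on the guide plate. Let go of the pin and leave the caster bolt, hub cap, handrim clip and oil can where they are.

Things in the scene. Friction and masses are not known exactly. Their poses are not given: they have to be found in the camera images.
- jig: The fixed blue jig; origin at the table under the bushing's middle, base 130 (x) x 150 mm; its front (-x), to which the guide hole leans, looks roughly to the robot's left, and its lever side (+y) away from the robot. Cheeks by the guide plate: 12 mm thick, at y -46 and +46 mm, 2 mm lower than its top face. Under the bushing a second plate has a 21 mm hole in line, 74 mm below the guide's mouth.
- guide_mouth (a point): Centre of the mouth of the 20 mm guide hole (3 mm chamfer) in the 50 x 80 x 10 mm aluminium plate on top of the jig, 116 mm above the table. z points out of the hole, up and leaning 30 degrees from vertical towards the jig's front; the pin goes in along -z. y is horizontal, along the bushing's turning axis, to the lever's side. The turning axis lies 42 mm below along -z, 80 mm above the table.
- bushing (a joint): Angle (rad) of the brass bushing (50 mm across, cross-hole 21 mm) and its red lever. 0: lined up, cross-hole and lever (parallel to it) lie along guide_mouth's z. Positive: turned about guide_mouth's +y, lever leaning away from the jig's front (0.52: upright). Free from -0.4 to 1.3, no stop or click at 0; friction of 0.15 N m holds it where it is left.
- lever_grip (a point): Pinch point on the red lever, 88 mm out from the turning axis and 80 mm along guide_mouth's +y from the guide hole's line. Flat bar 12 mm thick along the turning axis, 24 mm wide, reaching 12 mm beyond this point and free for 55 mm inward. Axes turn with the bushing: z out along the lever, y along the turning axis.
- pin_center (a point): Middle (half-way up) of the loose steel pivot pin, 137 mm long, about 200 g: round shank 16 mm diameter, 92 mm long with a 12 mm tapered tip, and a black square head 28 x 28 mm, 45 mm tall. z points from tip to head; x and y are square to the head's faces. The head runs from 23.5 to 68.5 mm above this point; its shoulder rests on the stand's top.
- pin_tip (a point): Centre of the tip end of the pin, 68.5 mm below its middle.
- stand_top (a point): Centre of the top face of the fixed white stand, 60 mm (x) by 200 mm (y), 100 mm high, with three 19 mm holes in a row 60 mm apart along its y axis, the middle one empty; pin and caster bolt hang in the outer two.
- bolt_head (a point): Centre of the top of the zinc caster stem bolt hanging in the stand beside the pin: hexagon head 29 mm wide, 15 mm high with its washer, shank 14 mm, 80 mm long. Leave it.
- can_center (a point): Middle of a standing blue oil can, 52 mm diameter, 150 mm tall. Leave it.
- cap_center (a point): Middle of a white nylon hub cap lying flat, 76 mm diameter, 22 mm high. Leave it.
- clip_center (a point): Middle of the yellow plastic handrim clip lying flat, 80 x 40 x 16 mm. Leave it.
There are look-alikes about, which are no part of the job. There is more than one size of the jig; the one meant has the size given above.

How it is judged (in metres and radians):
On the way, in this order (a step that is already met when the one before it is completed fails the run):
1. the bushing's cross-hole is turned into line with the guide hole while the pin is still out (value of joint bushing between -0.1 and 0.1 rad and distance between pin_center and guide_mouth above 0.06 m), for 0.3 s.
2. the pin is through guide and bushing, fully home (z of pin_center in the frame of guide_mouth below -0.0195 m and distance between pin_center and guide_mouth below 0.0275 m and angle between the z axis of pin_center and the z axis of guide_mouth, either way round below 0.1 rad), for 0.2 s.
At the end, for the whole second after the job is handed in: The pin stands in the guide hole, in line with it within 0.1 rad, through the bushing and with its head within 4 mm of flush on the guide plate; the bushing is within 0.15 rad of lined up; the pin is let go; caster bolt, oil can, hub cap and clip are within 20 mm of where they started (all of step 2 and z of pin_tip in the frame of guide_mouth below -0.086 m and value of joint bushing between -0.15 and 0.15 rad and distance of each of bolt_head, can_center, cap_center, clip_center from where it was at the start of the episode below 0.02 m); the robot touches nothing.
It fails at once if caster bolt, oil can, hub cap or clip pushed more than 30 mm or the can tipped (distance of any of bolt_head, can_center, cap_center, clip_center from where it was at the start of the episode above 0.03 m or angle between can_center's own z axis and vertical above 0.5 rad).
It also fails if it takes over 64 s, if anything falls off the work surface, if the arm or the gripper's body presses on something with over 40 N, if the wrist force passes 120 N, or if a joint passes its speed limit or range.

## Working session

There is one attempt and no reset: what is moved stays moved. The work goes in short steps, Python scripts to look and compute and a tool call to move; the robot and the scene stay as the last step left them, time stands still between calls to the robot, and variables do not carry over. Pictures are saved under pics/ and viewed, at most 10 in all, crops included, and the job is handed in when it is done.

Besides the shell and the picture viewer there is one more tool, called after "Request:" as name(argument=value, ...) on one line, values as JSON. step_arm: Moves the arm, as the interface text tells. Shift numbers are shares of 0.25 m and turn numbers shares of 2 pi rad, none past 1 either way. Its arguments: {"type":"object","properties":{"plan":{"type":"array","items":{"type":"array","items":{"type":"number"}}},"force":{"type":"number"}},"required":["plan"]}

```bash
mkdir -p pics; cat >h.py <<'E'
import numpy as np, cv2
from scipy.spatial.transform import Rotation as R
from station import ctrl, eyes
def look(n,save=None):
    p=eyes.camera_params(n); im,d=eyes.camera(n)
    if save:
        cv2.imwrite(f'pics/{save}.png',im[:,:,::-1]); np.savez(f'pics/{save}.npz',im=im,d=d,**{k:np.array(v) for k,v in p.items()})
    return im,d,p
def load(s):
    f=np.load(f'pics/{s}.npz'); return f['im'],f['d'],f
def cloud(d,p):
    v,u=np.mgrid[:d.shape[0],:d.shape[1]]
    c=np.stack([(u-p['cx'])/p['fx']*d,-(v-p['cy'])/p['fy']*d,-d],-1)
    return c@R.from_quat(p['orientation']).as_matrix().T+np.array(p['origin'])
def ray(u,v,p):
    c=np.array([(u-p['cx'])/p['fx'],-(v-p['cy'])/p['fy'],-1.])
    return np.array(p['origin']),R.from_quat(p['orientation']).apply(c)
def onz(u,v,p,z):
    o,r=ray(u,v,p); return o+r*(z-o[2])/r[2]
E
python3 - <<'E'
from h import *
for n in ['top','side']:
    im,d,p=look(n,n+'0'); print(n,p)
print(ctrl.state())
E
```

```text
top {'fx': 416.83121242578255, 'fy': 416.83121242578255, 'cx': 327.69628471691715, 'cy': 200.8397080910895, 'origin': array([ 451.25025101,   60.5490352 , 1277.49698295]), 'orientation': array([-0.02450638,  0.03722832,  0.71101413, -0.70176377])}
side {'fx': 381.8572272031346, 'fy': 381.8572272031346, 'cx': 320.03673474405764, 'cy': 205.63666751831863, 'origin': array([ 490.46351254, -740.90559597,  591.70183991]), 'orientation': array([ 0.48951961, -0.01615774, -0.04995   ,  0.87041052])}
{'time': 0.1, 'q': array([-1.51130850e+00,  3.81122946e-01,  1.29812405e+00,  3.46323843e-06,
        1.46359207e+00, -2.15280619e-01]), 'joint_vel': array([ 1.33116089e-03, -6.93288221e-04, -7.53888326e-04,  2.17715552e-03,
        4.84367025e-05, -9.02827527e-04]), 'joint_torque': array([ 4.48587802e-03, -4.38644421e+01, -2.24918300e+01,  7.14260666e-02,
        3.41163820e-02, -6.98672420e-05]), 'tcp_pos': array([ 149.22272168, -529.12443783,  238.22310463]), 'tcp_rot': array([ 9.90577455e-01,  1.36952247e-01,  5.02129875e-05, -6.21185111e-04]), 'force': array([-0.67100093,  0.79149734, -0.25993897]), 'wrist_torque': array([ 0.04617548, -0.00897009, -0.03856408]), 'gripper_force': 0.0, 'opening': 88.35281592695726}
```

View pics/top0.png

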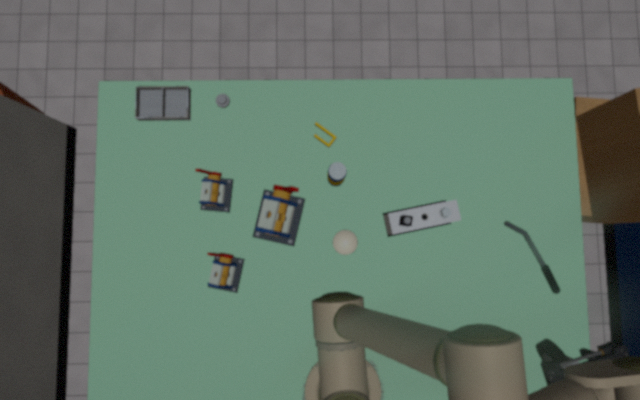

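View pics/side0.png

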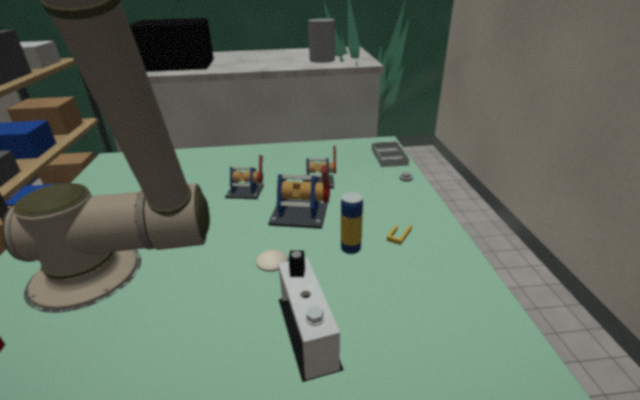

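```bash
python3 - <<'E'
from h import *
im,d,p=load('top0')
c=cv2.resize(im[160:300,190:320],None,fx=4,fy=4,interpolation=cv2.INTER_CUBIC)
e=cv2.resize(im[190:245,375:470],(520,301),interpolation=cv2.INTER_CUBIC)
cv2.imwrite('pics/c1.png',np.clip(c[:,:,::-1]*1.3,0,255))
P=cloud(d,p)
hsv=cv2.cvtColor(im,cv2.COLOR_RGB2HSV)
# blue/dark base masks
green=(hsv[...,0]>55)&(hsv[...,0]<90)&(hsv[...,1]>60)
m=((~green)&(P[...,2]<400)).astype(np.uint8)
m[:, :110]=0; m[:85]=0; m[290:]=0; m[:,570:]=0
n,l,s,ce=cv2.connectedComponentsWithStats(m)
for i in range(1,n):
    if s[i,4]>60:
        pts=np.argwhere(l==i)[:,::-1].astype(np.float32)
        print(s[i],ce[i].round(1),cv2.minAreaRect(pts),'z95',np.percentile(P[l==i][:,2],[5,50,95]).round())
print(np.median(P[300:310,150:250,2]))
# jig base rect at z~10 : points of big jig
for name,(x0,x1,y0,y1) in {'big':(245,312,178,250),'stand':(378,465,195,240)}.items():
    Q=P[y0:y1,x0:x1].reshape(-1,3); C=im[y0:y1,x0:x1].reshape(-1,3)
    for lo,hi in [(5,30),(90,106),(106,125),(125,170)]:
        k=(Q[:,2]>lo)&(Q[:,2]<hi)
        if k.sum()>10:
            r=cv2.minAreaRect(Q[k][:,:2].astype(np.float32)); print(name,lo,hi,k.sum(),np.round(r[0],1),np.round(r[1],1),round(r[2],1))
E
```

```text
[ 129   85   67   72 2362] [163.4 106. ] ((162.0, 120.5), (66.0, 71.0), 0.0) z95 [-1.  5. 30.]
[230  85  55  66 738] [257.8 116.5] ((255.7180633544922, 118.60289001464844), (69.94136810302734, 46.3095817565918), 72.55281066894531) z95 [-3.  1.  5.]
[281  85  18  14  77] [288.5  90.2] ((289.5, 91.5), (17.0, 13.0), 0.0) z95 [-4.  1.  6.]
[298  85  17  16  67] [306.4  92.8] ((306.22161865234375, 90.87629699707031), (16.87201499938965, 11.128350257873535), 68.96248626708984) z95 [-3.  1.  5.]
[313  85  38  21 194] [331.9  93.6] ((331.8999938964844, 93.30000305175781), (37.31488037109375, 16.443843841552734), 18.434947967529297) z95 [-3.  1.  6.]
[203  88  32  26 368] [220.7 100.8] ((219.55958557128906, 102.17357635498047), (21.162578582763672, 33.03954315185547), 59.74356460571289) z95 [-2.  5. 24.]
[287  96  17  13  65] [296.3 102.6] ((296.5000305175781, 103.49999237060547), (11.31370735168457, 15.55634880065918), 45.0) z95 [-3.  1.  5.]
[264 100  41  45 397] [285.1 118.7] ((286.6500244140625, 118.76959228515625), (46.225582122802734, 31.48859405517578), 50.59933853149414) z95 [-3.  1. 
[... 4814 characters left out ...]
4.  1.  5.]
[311 275  19  15  70] [319.2 282.5] ((319.7307434082031, 283.1538391113281), (16.91835594177246, 12.75810432434082), 33.6900634765625) z95 [-3.  0.  4.]
0.8799950595861219
big 5 30 953 [526.4 189.1] [201.5 217. ] 89.4
big 90 106 387 [532.9 191.6] [ 79.2 141. ] 74.5
big 106 125 508 [533.3 193.3] [ 67.4 139.8] 76.2
big 125 170 221 [534.2 175.2] [ 48.6 145.2] 58.2
stand 5 30 254 [ 509.6 -249.2] [266.9 135.1] 89.2
stand 90 106 1231 [ 507.5 -234.2] [ 60.  200.9] 10.9
stand 106 125 111 [ 509.2 -239.8] [ 53.8 167.4] 15.9
stand 125 170 120 [ 495.8 -175. ] [28.1 27.7] 82.0[ WARN:0@0.191] global loadsave.cpp:1063 imwrite_ Unsupported depth image for selected encoder is fallbacked to CV_8U.
```

View pics/c1.png

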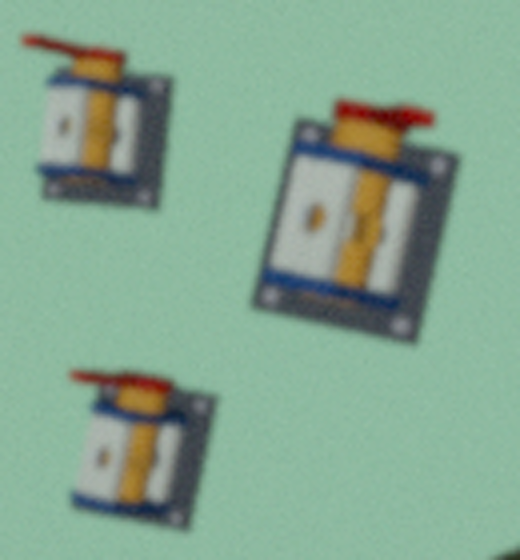

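```bash
cat >>h.py <<'E'
def tool():
    s=ctrl.state(); return np.array(s['tcp_pos']),R.from_quat(s['tcp_rot']).as_matrix(),s
def move(target,ydir=None):
    """print shift fractions (tool axes) to world target and yaw fraction to align tool y with ydir"""
    t,M,s=tool(); f=M.T@(np.array(target)-t)/250; out=f.round(4)
    yaw=0
    if ydir is not None:
        a=M.T@np.array([*ydir,0]); yaw=np.arctan2(-a[0],a[1]); yaw=(yaw+np.pi/2)%np.pi-np.pi/2
    print('shift',out,'yaw frac',round(yaw/2/np.pi,4),'q6',s['q'][5].round(2),'tcp',t.round(1),'F',np.round(s['force'],1),'t',s['time'],'open',round(s['opening'],1),'g',round(s['gripper_force'],1))
E
python3 - <<'E'
from h import *
im,d,p=load('top0'); P=cloud(d,p)
px=lambda a,b:(190+(a+.5)/4-.5,160+(b+.5)/4-.5)
B=np.array([onz(*px(*c),p,12)[:2] for c in [(310,133),(440,164),(269,296),(401,326)]])
print(B.round(1),B.mean(0)); 
jx=(B[1]-B[0]+B[3]-B[2]); jy=(B[0]-B[2]+B[1]-B[3])
print('spacing',np.linalg.norm(jx)/2,np.linalg.norm(jy)/2,'ang x',np.degrees(np.arctan2(jx[1],jx[0])),'ang y',np.degrees(np.arctan2(jy[1],jy[0])))
print('mouth',onz(*px(316,217),p,114))
hsv=cv2.cvtColor(im,cv2.COLOR_RGB2HSV)
for x0,x1,y0,y1 in [(258,279,198,234)]:
    Q=P[y0:y1,x0:x1].reshape(-1,3);C=hsv[y0:y1,x0:x1].reshape(-1,3)
    k=(C[:,1]<50)&(C[:,2]>110); Q=Q[k]; c=np.median(Q,0); Q=Q[np.linalg.norm(Q-c,axis=1)<45]
    c=Q.mean(0);n=np.linalg.svd(Q-c)[2][2];print('plate',k.sum(),c,n*np.sign(n[2]),'deg',np.degrees(np.arccos(abs(n[2]))))
red=((hsv[...,0]<8)|(hsv[...,0]>172))&(hsv[...,1]>130)
red[:, :265]=0;red[:,305:]=0;red[:180]=0;red[205:]=0
Q=P[red]; k=np.argsort(Q[:,2]); Q=Q[k]; print(len(Q)); print(Q[::12].round())
M=R.from_quat(ctrl.state()['tcp_rot']).as_matrix();print(M.round(3)); print(eyes.camera_params('wrist'))
E
```

```text
[[588.5 221.1]
 [563.6 122.5]
 [465.2 252.1]
 [441.3 152.8]] [514.67024004 187.13746024]
spacing 101.96720372589371 126.59666425178631 ang x -103.85609659174943 ang y -14.029486580122642
mouth [518.54897615 204.08825712 114.        ]
plate 421 [518.6966536  204.78332545 118.34055097] [0.10901226 0.45816403 0.88215761] deg 28.09626025401909
76
[[581. 145.  98.]
 [595. 181. 107.]
 [594. 167. 113.]
 [588. 156. 140.]
 [587. 143. 164.]
 [578. 135. 171.]
 [583. 132. 176.]]
[[ 0.962  0.271 -0.   ]
 [ 0.271 -0.962  0.001]
 [ 0.    -0.001 -1.   ]]
{'fx': 323.1618799924836, 'fy': 323.1618799924836, 'cx': 318.3239605073504, 'cy': 201.43134126852854, 'origin': array([ 229.3070476 , -507.13651334,  384.35762102]), 'orientation': array([-0.12882381,  0.09796873, -0.59594286,  0.78654858])}
```

Request:
step_arm(plan=[[1,0.6,-0.523,-0.04,0],[1,0.6,-0.523,-0.04,0],[1,0.6,-0.523,-0.04,0],[1,0.6,-0.523,-0.04,0],[1,0.6,-0.523,-0.04,0]], force=10)

```text
time: 0.52
tcp_pos: [259.0, -360.2, 248.7]
tcp_rot: [0.991, 0.137, 0.0, -0.0]
force: [0.8, -0.8, -0.4]
opening: 88.1
gripper_force: 0.0
```

Request:
step_arm(plan=[[1,0.6,-0.523,0,0],[1,0.6,-0.523,0,0],[1,0.6,-0.523,0,0],[1,0.6,-0.523,0,0],[1,0.6,-0.523,0,0]])

```text
time: 0.93
tcp_pos: [367.8, -193.6, 248.7]
tcp_rot: [0.991, 0.137, 0.0, -0.0]
force: [0.8, -0.8, -0.2]
opening: 88.4
gripper_force: 0.0
```

Request:
step_arm(plan=[[1,0.6,-0.523,0,0],[1,0.6,-0.523,0,0],[1,0.6,-0.523,0,0],[1,0.6,-0.523,0,0],[1,0.6,-0.523,0,0]])

```text
time: 1.35
tcp_pos: [476.8, -26.9, 248.6]
tcp_rot: [0.99, 0.138, -0.0, -0.0]
force: [0.5, -0.6, 0.6]
opening: 88.0
gripper_force: 0.0
```

```bash
python3 -c "
from h import *
move([560,160,255],[.970,-.242])"
```

```text
shift [ 0.5241 -0.6286 -0.0255] yaw frac -0.1671 q6 0.99 tcp [476.8 -26.9 248.6] F [ 0.5 -0.6  0.6] t 1.35 open 88.0 g 0.0
```

Request:
step_arm(plan=[[1,0.524,-0.629,-0.026,-0.167],[1,0.524,-0.629,-0.026,-0.167],[1,0.524,-0.629,-0.026,-0.167],[1,0.524,-0.629,-0.026,-0.167],[1,0.524,-0.629,-0.026,-0.167]])

```text
time: 1.77
tcp_pos: [559.7, 159.7, 254.9]
tcp_rot: [0.899, 0.438, -0.0, -0.0]
force: [1.1, -1.1, -0.4]
opening: 88.3
gripper_force: 0.0
```

```bash
python3 -c "
from h import *
move([560,160,255],[.970,-.242])"
```

```text
shift [ 0.0018  0.0003 -0.0002] yaw frac -0.0668 q6 0.74 tcp [559.7 159.7 254.9] F [ 1.1 -1.1 -0.4] t 1.7667 open 88.3 g 0.0
```

Request:
step_arm(plan=[[1,0,0,0,-0.067],[1,0,0,0,-0.067],[1,0,0,0,-0.067],[1,0,0,0,-0.067],[1,0,0,0,-0.067]])

```text
time: 2.18
tcp_pos: [559.2, 157.3, 254.8]
tcp_rot: [0.789, 0.614, -0.0, -0.0]
force: [0.6, 0.3, 0.3]
opening: 88.3
gripper_force: 0.0
```

```bash
python3 -c "
from h import *
look('wrist','w1')
move([585,138,200],[.970,-.242])"
```

```text
shift [-0.0487  0.1192  0.2195] yaw frac -0.0011 q6 0.32 tcp [559.2 157.2 254.9] F [-0.3 -0.4 -0.5] t 2.2333 open 88.2 g 0.0
```

View pics/w1.png

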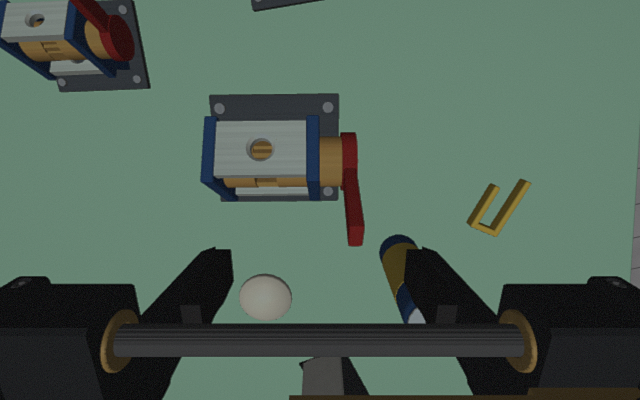

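```bash
python3 - <<'E'
from h import *
im,d,p=load('w1'); P=cloud(d,p); hsv=cv2.cvtColor(im,cv2.COLOR_RGB2HSV)
reg=np.zeros(d.shape,bool); reg[135:165,243:278]=1
m=(reg&(hsv[...,1]>60)|(reg&(hsv[...,2]<90))).astype(np.uint8)
cs,_=cv2.findContours(m,0,1); c=max(cs,key=cv2.contourArea); e=cv2.fitEllipse(c); print(e)
for z in (114,116.4): print('mouth',z,onz(*e[0],p,z))
Q=P[124:174,216:305].reshape(-1,3);C=hsv[124:174,216:305].reshape(-1,3)
k=(C[:,1]<50)&(C[:,2]>110);Q=Q[k];c=np.median(Q,0);Q=Q[np.linalg.norm(Q-c,axis=1)<50]
c=Q.mean(0);n=np.linalg.svd(Q-c)[2][2];n*=np.sign(n[2]);print('plate',c,n,np.degrees(np.arctan2(n[1],n[0])),np.degrees(np.arccos(n[2])))
o,r=ray(*e[0],p); t=((c-o)@n)/(r@n); print('hole on plane',o+r*t)
bolts=[onz(u,v,p,12)[:2] for u,v in [(219,108),(328,107),(328,192)]]; print(np.round(bolts,1))
dy=bolts[1]-bolts[0]; print('ang y',np.degrees(np.arctan2(dy[1],dy[0])),np.linalg.norm(dy),np.linalg.norm(bolts[2]-bolts[1]))
red=((hsv[...,0]<8)|(hsv[...,0]>172))&(hsv[...,1]>130); red[:,:330]=0;red[:,380:]=0;red[:115]=0;red[260:]=0
ys=np.where(red)[0]; print(red.sum(),ys.min(),ys.max())
for y in range(130,250,10):
    xs=np.where(red[y])[0]
    if len(xs): print(y,xs.min(),xs.max(),P[y,xs.min()+2:xs.max()-1].mean(0).round(1))
E
```

```text
((259.7943420410156, 149.98204040527344), (19.874088287353516, 22.4980411529541), 71.01986694335938)
mouth 114 [516.96793968 203.31575726 114.        ]
mouth 116.4 [517.49129567 203.6040827  116.4       ]
plate [518.32635774 205.09647758 117.05966909] [0.11831203 0.48828111 0.8646293 ] 76.37956075799407 30.159597321229125
hole on plane [517.81247493 203.78102564 117.87286019]
[[463.7 249.2]
 [586.2 219.2]
 [561.9 119.4]]
ang y -13.76467327448548 126.14435806096509 102.74067549813249
1688 133 245
140 342 355 [596.3 189.8  97. ]
150 343 356 [594.8 181.9 104.7]
160 343 356 [592.6 173.6 108.1]
170 343 356 [590.4 165.5 112.3]
180 342 356 [587.6 159.8 124.6]
190 344 358 [586.9 154.5 137.7]
200 345 359 [585.6 149.5 148.9]
210 346 361 [584.7 144.7 159.6]
220 347 362 [583.5 140.4 169.7]
230 348 363 [582.4 134.2 174.5]
240 348 361 [579.9 123.9 169.9]
```

Request:
step_arm(plan=[[0.5,-0.071,0.115,0.15,0],[0.5,-0.071,0.115,0.2,0],[0.4,-0.071,0.115,0.32,0],[0.4,-0.071,0.115,0.448,0],[0.4,-0.071,0.115,0.448,0]])

```text
time: 2.65
tcp_pos: [580.2, 132.4, 137.6]
tcp_rot: [0.791, 0.612, -0.004, -0.003]
force: [-1.3, 0.2, -1.1]
opening: 56.9
gripper_force: 0.0
```

Request:
step_arm(plan=[[0,0,0,0,0],[0,0,0,0,0],[0,0,0,0,0],[0,0,0,0,0],[0,0,0,0,0]])

```text
time: 3.07
tcp_pos: [583.2, 133.0, 144.6]
tcp_rot: [0.79, 0.613, 0.001, 0.001]
force: [0.2, 0.5, 0.1]
opening: 23.7
gripper_force: 0.0
```

```bash
python3 -c "
from h import *
move([582.6,132.9,143],[.972,-.236])"
```

```text
shift [-0.001  -0.0022  0.0063] yaw frac -0.0019 q6 0.28 tcp [583.2 133.  144.6] F [0.2 0.5 0.1] t 3.0667 open 23.7 g 0.0
```

Request:
step_arm(plan=[[0,0,0,0,0],[0,0,0,0,0],[0,0,0,0,0],[0,0,0,0,0],[0,0,0,0,0]])

```text
time: 3.48
tcp_pos: [583.1, 132.9, 143.7]
tcp_rot: [0.79, 0.613, 0.0, 0.0]
force: [-0.5, -0.3, 4.3]
opening: 12.3
gripper_force: 10.0
```

Request:
step_arm(plan=[[0,0.061,0,-0.018,0],[0,0.124,0,-0.025,0],[0,0.188,0,-0.021,0],[0,0.249,0,-0.005,0],[0,0.307,0,0.022,0]])

```text
time: 3.9
tcp_pos: [601.3, 208.0, 137.8]
tcp_rot: [0.79, 0.613, -0.001, -0.0]
force: [-4.2, -3.3, 0.6]
opening: 12.0
gripper_force: 10.0
```

Request:
step_arm(plan=[[0,0,0,0,0],[0,0,0,0,0]])

```text
time: 4.07
tcp_pos: [601.5, 208.7, 137.3]
tcp_rot: [0.789, 0.614, 0.0, -0.001]
force: [-2.0, 5.4, 1.3]
opening: 12.5
gripper_force: 10.0
```

```bash
python3 - <<'E'
from h import *
im,d,p=look('wrist','w2'); P=cloud(d,p); hsv=cv2.cvtColor(im,cv2.COLOR_RGB2HSV)
red=((hsv[...,0]<8)|(hsv[...,0]>172))&(hsv[...,1]>130)
n,l,s,c=cv2.connectedComponentsWithStats(red.astype(np.uint8)); 
for i in range(1,n):
  if s[i,4]>150: print(s[i],P[l==i].mean(0).round(1))
move([600.6,207.6,137.2],[.972,-.236])
E
```

```text
[   0   82   26   58 1100] [408.4 329.2  48.4]
[ 303  237   30   83 2098] [601.4 209.3 151.2]
shift [-0.0033 -0.0024  0.0012] yaw frac -0.0017 q6 0.4 tcp [601.4 208.2 137.5] F [-1.8  4.8  1.5] t 4.1167 open 12.0 g 10.0
```

View pics/w2.png

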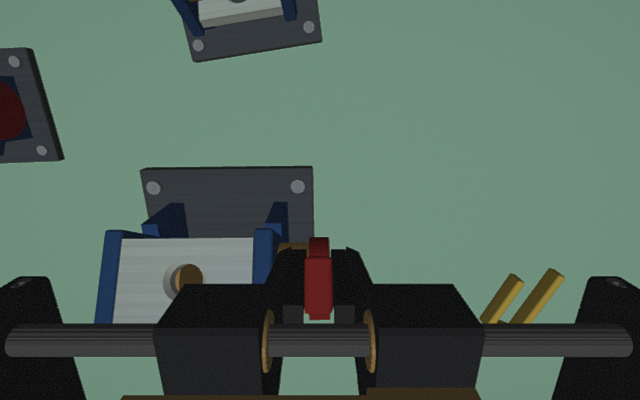

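Request:
step_arm(plan=[[0.35,0,0,0,0],[0.35,0,0,0,0],[0.35,0,0,-0.1,0],[0.35,0,0,-0.25,0],[0.35,0,0,-0.4,0]])

```text
time: 4.53
tcp_pos: [601.4, 206.3, 238.2]
tcp_rot: [0.79, 0.613, -0.001, -0.001]
force: [0.7, 0.4, 0.2]
opening: 30.7
gripper_force: 0.0
```

Request:
step_arm(plan=[[0.6,-0.15,0,-0.1,0],[0.6,-0.23,-0.12,-0.1,0],[0.6,-0.23,-0.12,-0.1,0],[0.6,-0.23,-0.12,-0.1,0]])

```text
time: 4.87
tcp_pos: [557.5, 157.8, 263.4]
tcp_rot: [0.79, 0.613, 0.0, 0.0]
force: [0.1, 0.5, 0.0]
opening: 52.8
gripper_force: 0.0
```

```bash
python3 - <<'E'
from h import *
im,d,p=look('wrist','w3'); P=cloud(d,p); hsv=cv2.cvtColor(im,cv2.COLOR_RGB2HSV)
move([495.8,-235,255],[.99,-.14])
cv2.imwrite('pics/w3c.png',cv2.resize(im[60:300,160:400,::-1],None,fx=2.4,fy=2.4,interpolation=cv2.INTER_CUBIC))
red=((hsv[...,0]<8)|(hsv[...,0]>172))&(hsv[...,1]>130)
n,l,s,c=cv2.connectedComponentsWithStats(red.astype(np.uint8)); 
f=np.array([.236,.972]);jy=np.array([.972,-.236])
for i in range(1,n):
  if s[i,4]>150:
    print(s[i],P[l==i].mean(0).round(1))
    Q=P[l==i]; k=np.median(Q[:,2])
    if Q[:,1].mean()<300 and Q[:,0].mean()>540:
      X=Q[:,:2]-[590.3,164.8]; a=X@f; 
      for z in range(110,180,10):
        w=abs(Q[:,2]-z)<5
        if w.sum()>5: print(z,w.sum(),np.percentile(a[w],[5,50,95]).round(1), (X[w]@jy).mean().round(1))
E
```

```text
shift [-1.5863  0.148   0.0324] yaw frac -0.0176 q6 0.32 tcp [558.5 158.3 263.1] F [ 0.3 -0.1  0.1] t 4.9167 open 52.5 g 0.0
[  75    0   65   63 1678] [408.7 336.6  75.1]
[ 342  103   26   84 1401] [595.6 191.  141.8]
110 298 [-11.7  -1.2  17.8] -0.5
120 75 [ 8.8 12.5 32.8] -1.7
130 75 [14.4 18.3 35.6] -1.8
140 84 [19.9 23.4 40.3] -1.9
150 95 [25.5 29.  45.3] -1.6
160 237 [32.  54.2 60.4] -1.0
170 395 [38.  46.2 54.3] -0.2
```

View pics/w3c.png

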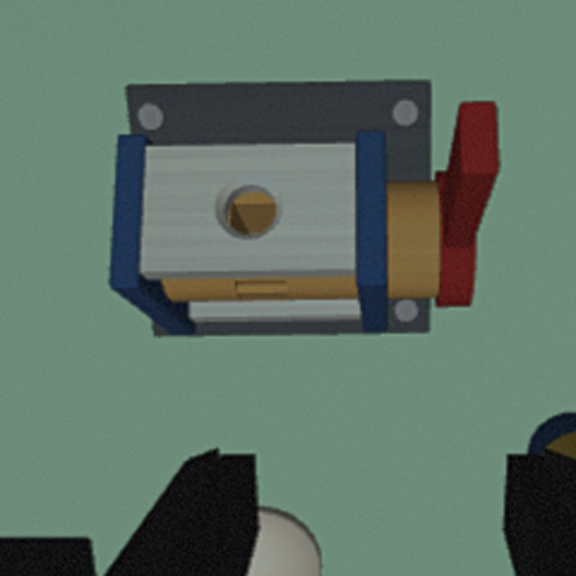

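Request:
step_arm(plan=[[0.8,-0.79,0.074,0,0],[0.8,-0.79,0.074,0,0],[0.8,-0.79,0.074,0,0],[0.8,-0.79,0.074,0,0],[0.8,-0.79,0.074,0,0]])

```text
time: 5.33
tcp_pos: [527.9, -39.7, 262.5]
tcp_rot: [0.79, 0.613, -0.0, 0.0]
force: [0.1, -0.1, 0.2]
opening: 70.6
gripper_force: 0.0
```

Request:
step_arm(plan=[[0.8,-0.79,0.074,0.03,-0.0176],[0.8,-0.79,0.074,0.03,-0.0176],[0.8,-0.79,0.074,0.03,-0.0176],[0.8,-0.79,0.074,0.03,-0.0176],[0.8,-0.79,0.074,0.03,-0.0176]])

```text
time: 5.75
tcp_pos: [496.7, -236.2, 254.7]
tcp_rot: [0.755, 0.656, -0.0, 0.0]
force: [0.9, -0.7, 0.9]
opening: 70.3
gripper_force: 0.0
```

Request:
step_arm(plan=[[0.8,0,0,0,0]])

```text
time: 5.83
tcp_pos: [496.4, -238.8, 254.0]
tcp_rot: [0.756, 0.654, -0.001, 0.0]
force: [-0.2, -0.0, -0.4]
opening: 70.6
gripper_force: 0.0
```

```bash
python3 - <<'E'
from h import *
im,d,p=look('wrist','w4'); P=cloud(d,p); hsv=cv2.cvtColor(im,cv2.COLOR_RGB2HSV)
k=(P[...,2]>138)&(P[...,2]<150)&(np.hypot(P[...,0]-496,P[...,1]+175)<30)
Q=P[k][:,:2].astype(np.float32); print(k.sum(),cv2.minAreaRect(Q),Q.mean(0),np.median(P[k][:,2]))
c,s,a=cv2.minAreaRect(np.argwhere(k)[:,::-1].astype(np.float32)); print('px',c,s,a,onz(*c,p,145))
k=(P[...,2]>93)&(P[...,2]<106)&(np.hypot(P[...,0]-507,P[...,1]+234)<130); print('stand',k.sum(),cv2.minAreaRect(P[k][:,:2].astype(np.float32)))
move([496,-175,111],[.99,-.14])
E
```

```text
1328 ((495.2403564453125, -177.13082885742188), (27.841976165771484, 27.52019500732422), 80.61668395996094) [ 495.26685 -176.84424] 145.35879617513643
px (305.5, 121.5) (37.0, 35.0) 90.0 [ 495.3423355  -176.50024746  145.        ]
stand 10637 ((506.544677734375, -236.468017578125), (60.27131652832031, 200.8428955078125), 10.97659969329834)
shift [ 0.2412 -0.0379  0.5731] yaw frac -0.0005 q6 -0.52 tcp [ 496.8 -236.1  254.3] F [0.3 1.  0.2] t 5.8833 open 70.6 g 0.0
```

View pics/w4.png

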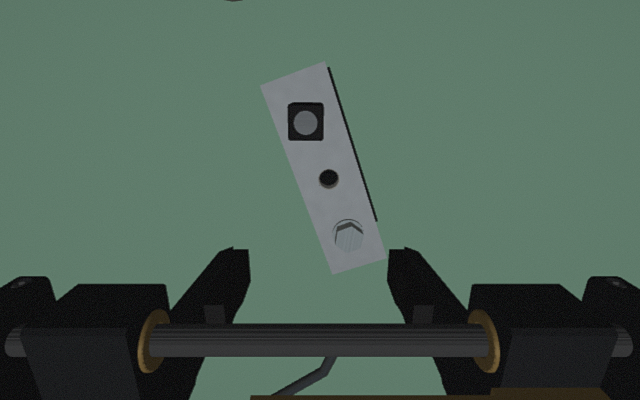

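Request:
step_arm(plan=[[0.8,0.1,-0.02,0,0],[0.8,0.236,-0.0395,0.1,0],[0.8,0.236,-0.0395,0.25,0],[0.8,0.236,-0.0395,0.36,0],[0.8,0.236,-0.0395,0.36,0]])

```text
time: 6.3
tcp_pos: [493.8, -170.6, 160.7]
tcp_rot: [0.754, 0.657, -0.001, -0.004]
force: [-0.8, -0.6, -1.0]
opening: 70.6
gripper_force: 0.0
```

Request:
step_arm(plan=[[0.8,0,0,0,0],[0.8,0,0,0,0]])

```text
time: 6.47
tcp_pos: [496.2, -173.3, 166.9]
tcp_rot: [0.754, 0.656, 0.0, 0.001]
force: [0.6, -0.2, 1.1]
opening: 70.3
gripper_force: 0.0
```

```bash
python3 -c "
from h import *
move([495.4,-176.3,111],[.987,-.16])"
```

```text
shift [-0.012  -0.0021  0.2234] yaw frac 0.0035 q6 -0.42 tcp [ 496.2 -173.3  166.9] F [ 0.6 -0.2  1.1] t 6.4667 open 70.3 g 0.0
```

Request:
step_arm(plan=[[0.8,-0.012,-0.002,0.1,0.003],[0.8,-0.012,-0.002,0.18,0.003],[0.8,-0.012,-0.002,0.222,0.003],[0.8,-0.012,-0.002,0.222,0.003],[0.3,-0.012,-0.002,0.222,0.003]], force=15)

```text
time: 6.88
tcp_pos: [495.0, -176.6, 111.2]
tcp_rot: [0.761, 0.649, 0.0, 0.001]
force: [-0.9, 0.4, 0.2]
opening: 65.7
gripper_force: 0.0
```

Request:
step_arm(plan=[[0,0,0,0,0],[0,0,0,0,0],[0,0,0,0,0],[0,0,0,0,0],[0,0,0,0,0]])

```text
time: 7.3
tcp_pos: [494.2, -176.1, 110.1]
tcp_rot: [0.761, 0.649, 0.0, 0.0]
force: [0.3, 0.2, 0.3]
opening: 32.9
gripper_force: 0.0
```

Request:
step_arm(plan=[[0,0,0,0,0],[0,0,0,0,0],[0,0,0,0,0]])

```text
time: 7.55
tcp_pos: [494.3, -176.1, 110.0]
tcp_rot: [0.761, 0.649, 0.0, 0.0]
force: [-0.7, -0.0, 3.1]
opening: 27.9
gripper_force: 15.0
```

```bash
python3 -c "
from h import *
move([495.4,-176.3,111],[.987,-.16])"
```

```text
shift [-0.0001  0.0045 -0.004 ] yaw frac 0.0004 q6 -0.41 tcp [ 494.3 -176.1  110. ] F [-0.7 -0.   3.1] t 7.55 open 27.9 g 15.0
```

Request:
step_arm(plan=[[0,0,0,-0.1,0],[0,0,0,-0.25,0],[0,0,0,-0.4,0],[0,0,0,-0.56,0],[0,0,0,-0.56,0]])

```text
time: 7.97
tcp_pos: [495.9, -177.0, 256.7]
tcp_rot: [0.761, 0.649, 0.002, 0.006]
force: [0.4, -0.1, -2.0]
opening: 28.0
gripper_force: 14.9
```

```bash
python3 -c "
from h import *
move([517.1,202.3,243],[.972,-.236])"
```

```text
shift [ 1.5119 -0.1554  0.0459] yaw frac 0.0128 q6 -0.41 tcp [ 495.9 -177.   256.7] F [ 0.4 -0.1 -2. ] t 7.9667 open 28.0 g 14.9
```

Request:
step_arm(plan=[[0,0.11,-0.01,0,0],[0,0.25,-0.025,0,0],[0,0.4,-0.04,0,0],[0,0.55,-0.055,0,0],[0,0.7,-0.07,0,0]])

```text
time: 8.38
tcp_pos: [503.8, 1.2, 248.9]
tcp_rot: [0.761, 0.649, -0.0, -0.001]
force: [0.3, 0.3, -1.2]
opening: 27.7
gripper_force: 15.0
```

Request:
step_arm(plan=[[0,0.15,-0.016,0,0.0128],[0,0.3,-0.032,0,0.0128],[0,0.45,-0.048,0,0.0128],[0,0.55,-0.06,0,0.0128],[0,0.6,-0.065,0,0.0128]])

```text
time: 8.8
tcp_pos: [511.3, 153.1, 248.8]
tcp_rot: [0.785, 0.619, -0.001, -0.001]
force: [0.2, 0.3, -2.6]
opening: 27.6
gripper_force: 15.0
```

Request:
step_arm(plan=[[0,0,0,0,0],[0,0,0,0,0]])

```text
time: 8.97
tcp_pos: [511.8, 150.0, 249.1]
tcp_rot: [0.786, 0.618, -0.001, -0.0]
force: [0.2, -0.4, -1.8]
opening: 28.3
gripper_force: 15.0
```

```bash
python3 -c "
from h import *
move([517.1,202.3,243],[.972,-.236])"
```

```text
shift [ 0.2082 -0.0288  0.0242] yaw frac 0.0 q6 0.3 tcp [511.8 150.  249.1] F [ 0.2 -0.4 -1.8] t 8.9667 open 28.3 g 15.0
```

Request:
step_arm(plan=[[0,0.1,-0.014,0.01,0],[0,0.18,-0.029,0.02,0],[0,0.208,-0.029,0.024,0],[0,0.208,-0.029,0.024,0],[0,0.208,-0.029,0.024,0]])

```text
time: 9.38
tcp_pos: [517.4, 201.2, 243.5]
tcp_rot: [0.787, 0.618, -0.0, 0.0]
force: [-0.2, -0.2, -1.9]
opening: 27.9
gripper_force: 15.0
```

Request:
step_arm(plan=[[0,0,0,0,0],[0,0,0,0,0]])

```text
time: 9.55
tcp_pos: [517.4, 201.3, 243.9]
tcp_rot: [0.787, 0.617, -0.0, 0.0]
force: [0.1, 0.3, -1.8]
opening: 27.9
gripper_force: 15.0
```

```bash
python3 - <<'E'
from h import *
move([517.1,202.3,211.3],[.972,-.236])
im,d,p=look('wrist','w5')
def proj(X):
    c=R.from_quat(p['orientation']).inv().apply(np.array(X)-p['origin']); return (p['cx']-p['fx']*c[0]/c[2], p['cy']+p['fy']*c[1]/c[2])
t,M,s=tool()
print('expected tip px',proj(t-[0,0,102]),'mouth px',proj([517.5,204,116.4]), 'shoulder',proj(t-[0,0,10]))
cv2.imwrite('pics/w5c.png',cv2.resize(im[180:380,220:420,::-1],None,fx=2.8,fy=2.8,interpolation=cv2.INTER_CUBIC))
E
```

```text
shift [ 0.0036 -0.0022  0.1305] yaw frac -0.0003 q6 0.4 tcp [517.4 201.3 243.9] F [ 0.1  0.3 -1.8] t 9.55 open 27.9 g 15.0
expected tip px (np.float64(318.3441958888478), np.float64(200.08589161213825)) mouth px (np.float64(317.7430768171501), np.float64(188.2842545886911)) shoulder (np.float64(318.4996360714129), np.float64(254.06714187580792))
```

View pics/w5c.png

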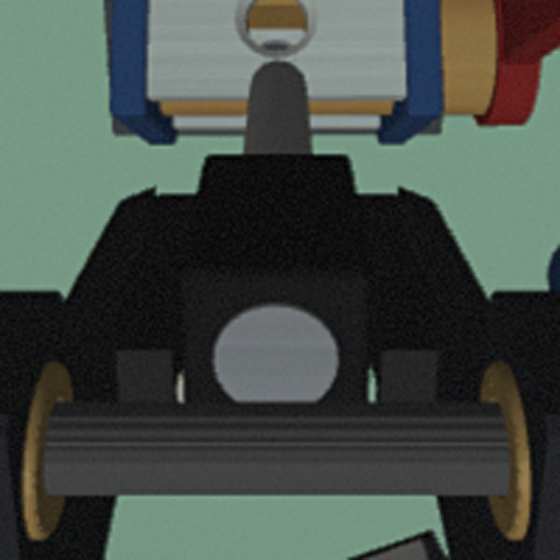

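```bash
python3 - <<'E'
from h import *
im,d,p=load('w5'); P=cloud(d,p); t,M,s=tool()
f=np.array([.236,.972]);jy=np.array([.972,-.236])
for u,v in [(318.6,307.5)]:
    X=onz(u,v,p,t[2]+35); print('headtop',((X-t)[:2]@f).round(1),((X-t)[:2]@jy).round(1))
for v in range(201,237,3):
    X=P[v,314:324]; X=X[(d[v,314:324]>0)]; D=X-t
    print(v,np.c_[D[:,:2]@f,D[:,:2]@jy,D[:,2]][[2,5,7]].round(1).tolist())
E
```

```text
headtop -0.5 -0.0
201 [[-6.5, -2.0, -118.8], [3.4, 0.5, -89.5], [-7.1, 2.3, -120.7]]
204 [[3.2, -1.8, -83.2], [3.9, 0.5, -81.1], [3.4, 2.0, -82.5]]
207 [[3.3, -1.7, -76.3], [3.8, 0.5, -74.8], [3.7, 1.9, -75.1]]
210 [[3.5, -1.7, -69.3], [4.5, 0.4, -66.5], [3.8, 1.9, -68.5]]
213 [[4.1, -1.6, -61.7], [4.2, 0.4, -61.5], [4.1, 1.8, -61.6]]
216 [[3.6, -1.6, -57.3], [4.6, 0.4, -54.9], [4.0, 1.8, -56.3]]
219 [[3.6, -1.6, -51.8], [4.6, 0.4, -49.3], [4.1, 1.7, -50.5]]
222 [[4.7, -1.5, -44.1], [4.9, 0.4, -43.4], [4.3, 1.7, -45.0]]
225 [[4.2, -1.5, -40.3], [5.0, 0.4, -38.3], [4.7, 1.6, -39.0]]
228 [[4.5, -1.5, -34.8], [4.8, 0.3, -34.3], [4.8, 1.6, -34.2]]
231 [[4.6, -1.4, -30.2], [5.6, 0.3, -28.0], [5.3, 1.5, -28.7]]
234 [[4.9, -1.4, -25.2], [5.6, 0.3, -23.7], [4.8, 1.5, -25.4]]
```

Request:
step_arm(plan=[[0,0.022,-0.002,0.0,0],[0,0.022,-0.002,0.04,0],[0,0.022,-0.002,0.08,0],[0,0.022,-0.002,0.11,0],[0,0.022,-0.002,0.13,0]])

```text
time: 10.02
tcp_pos: [518.1, 208.2, 210.7]
tcp_rot: [0.786, 0.618, 0.0, -0.0]
force: [1.2, 1.6, -1.4]
opening: 27.8
gripper_force: 15.0
```

Request:
step_arm(plan=[[0,0,0,0,0],[0,0,0,0,0]])

```text
time: 10.18
tcp_pos: [518.2, 208.1, 211.3]
tcp_rot: [0.786, 0.618, 0.0, -0.0]
force: [0.4, 1.7, -2.5]
opening: 27.8
gripper_force: 15.0
```

```bash
cat > pin.py <<'E'
from h import *
import sys
def pin(name):
    im,d,p=look('wrist',name); P=cloud(d,p); t,M,s=tool()
    f=np.array([.236,.972]);jy=np.array([.972,-.236]); out=[]
    D=P-t; A=D[...,:2]@f; B=D[...,:2]@jy; Z=D[...,2]
    k=(abs(B)<2.5)&(Z<-14)&(Z>-80)&(A>-20)&(A<75)&(P[...,2]>120)&(d>0); k[:,:300]=0;k[:,340:]=0
    a,b=np.polyfit(Z[k],A[k],1); print('n',k.sum(),'front-surface line: tilt deg',np.degrees(np.arctan(-a)).round(1),'axis at grasp(+19):',(a*19+b-8*np.hypot(1,a)).round(1))
E
python3 - <<'E'
from pin import *
move([518.2,206.9,211.3],[.972,-.236]); pin('w6')
E
```

```text
shift [-0.0046  0.0012 -0.    ] yaw frac -0.0001 q6 0.41 tcp [518.2 208.1 211.3] F [ 0.4  1.7 -2.5] t 10.1833 open 27.8 g 15.0
n 234 front-surface line: tilt deg -1.2 axis at grasp(+19): -1.1
```

Request:
step_arm(plan=[[0,0.03,0,0.002,0],[0,0.059,0,0.006,0],[0,0.088,0,0.011,0],[0,0.116,0,0.018,0],[0,0.116,0,0.018,0]])

```text
time: 10.65
tcp_pos: [525.1, 237.4, 206.4]
tcp_rot: [0.786, 0.618, 0.0, 0.0]
force: [0.4, -0.5, -0.9]
opening: 27.4
gripper_force: 15.0
```

```bash
python3 - <<'E'
from pin import *
pin('w7'); move([518.2,206.9,211.3],[.972,-.236])
E
```

```text
n 80 front-surface line: tilt deg -14.7 axis at grasp(+19): 1.1
shift [-0.123   0.0021 -0.0195] yaw frac 0.0001 q6 0.46 tcp [524.9 236.9 206.4] F [ 0.  -1.  -2.4] t 10.7 open 28.0 g 15.0
```

Request:
step_arm(plan=[[0,0.028,0,0.009,0],[0,0.056,0,0.02,0],[0,0.083,0,0.032,0],[0,0.109,0,0.046,0],[0,0.109,0,0.046,0]])

```text
time: 11.12
tcp_pos: [531.5, 263.7, 194.4]
tcp_rot: [0.786, 0.618, -0.0, -0.0]
force: [0.6, -1.1, -0.6]
opening: 27.9
gripper_force: 15.0
```

```bash
python3 - <<'E'
from pin import *
pin('w8'); move(np.array([517.5,204,116.4])+29*np.array([.118,.486,.866])-[0,0,19],[.972,-.236])
im=load('w8')[0]; cv2.imwrite('pics/w8c.png',cv2.resize(im[120:380,190:450,::-1],None,fx=2.2,fy=2.2,interpolation=cv2.INTER_CUBIC))
E
```

```text
Traceback (most recent call last):
  File "pin.py", line 8, in pin
    a,b=np.polyfit(Z[k],A[k],1); print('n',k.sum(),'front-surface line: tilt deg',np.degrees(np.arctan(-a)).round(1),'axis at grasp(+19):',(a*19+b-8*np.hypot(1,a)).round(1))
        ~~~~~~~~~~^^^^^^^^^^^^^
TypeError: expected non-empty vector for x
```

Request:
step_arm(plan=[[0,-0.014,0,0.015,0],[0,-0.028,0,0.03,0],[0,-0.042,0,0.045,0],[0,-0.056,0,0.06,0],[0,-0.056,0,0.06,0]])

```text
time: 11.58
tcp_pos: [527.7, 248.1, 179.3]
tcp_rot: [0.787, 0.618, -0.001, -0.0]
force: [-0.0, 0.0, -2.8]
opening: 27.9
gripper_force: 15.0
```

```bash
cat >ax.py <<'E'
from h import *
m=np.array([517.5,204,116.4]);n=np.array([.118,.486,.866]);e=np.array([.204,.842,-.5]);y=np.array([.972,-.236,0])
t,M,s=tool(); g=t+[0,0,19]-m; F=np.array(s['force'])
print('along n',(g@n).round(1),'e',(g@e).round(1),'y',(g@y).round(1),'F n,e,y',(F@n).round(1),(F@e).round(1),(F@y).round(1),s['time'],s['opening'])
E
python3 ax.py
```

```text
along n 93.6 e -1.7 y -0.5 F n,e,y -2.4 1.4 -0.0 11.5833 27.889220043750587
```

Request:
step_arm(plan=[[0,-0.012,0,0.021,0],[0,-0.023,0,0.042,0],[0,-0.034,0,0.064,0],[0,-0.046,0,0.085,0],[0,-0.057,0,0.106,0]])

```text
time: 12.0
tcp_pos: [524.5, 234.8, 153.1]
tcp_rot: [0.786, 0.618, -0.0, -0.0]
force: [0.1, 0.1, -2.0]
opening: 27.8
gripper_force: 15.0
```

Request:
step_arm(plan=[[0,0,0,0,0]])

```text
time: 12.08
tcp_pos: [524.1, 234.6, 152.5]
tcp_rot: [0.786, 0.618, -0.001, -0.0]
force: [-0.4, 0.4, -2.0]
opening: 27.8
gripper_force: 15.0
```

```bash
python3 ax.py
```

```text
along n 63.3 e -0.5 y -0.8 F n,e,y -1.5 1.2 -0.5 12.0833 27.776706930443805
```

Request:
step_arm(plan=[[0,-0.01,0.001,0.017,0],[0,-0.02,0.002,0.035,0],[0,-0.03,0.003,0.052,0],[0,-0.04,0.003,0.07,0],[0,-0.05,0.003,0.087,0]])

```text
time: 12.5
tcp_pos: [522.4, 222.6, 131.5]
tcp_rot: [0.786, 0.618, -0.0, -0.0]
force: [-0.0, 0.1, -2.2]
opening: 27.8
gripper_force: 15.0
```

Request:
step_arm(plan=[[0,0,0,0,0]])

```text
time: 12.58
tcp_pos: [522.0, 222.3, 131.0]
tcp_rot: [0.786, 0.618, -0.001, -0.0]
force: [-0.2, 0.1, -2.5]
opening: 27.8
gripper_force: 15.0
```

```bash
python3 ax.py
```

```text
along n 38.5 e -0.5 y 0.1 F n,e,y -2.1 1.3 -0.2 12.5833 27.83603620859588
```

Request:
step_arm(plan=[[0,-0.006,0,0.01,0],[0,-0.011,0,0.019,0],[0,-0.016,0,0.028,0],[0,-0.019,0,0.033,0],[0,-0.021,0,0.036,0]])

```text
time: 13.0
tcp_pos: [521.3, 217.9, 123.3]
tcp_rot: [0.786, 0.618, 0.0, -0.0]
force: [-2.3, 2.3, 6.1]
opening: 27.9
gripper_force: 15.0
```

```bash
python3 ax.py
```

```text
along n 29.7 e -0.5 y 0.4 F n,e,y 6.2 -1.6 -2.8 13.0 27.867813338153272
```

Request:
step_arm(plan=[[0.5,0,0,0,0],[0.5,0,0,0,0],[0.5,0,0,0,0],[0.5,0,0,0,0],[0.5,0,0,0,0]])

```text
time: 13.42
tcp_pos: [521.3, 217.7, 123.0]
tcp_rot: [0.786, 0.618, 0.0, 0.0]
force: [0.8, -0.2, -0.0]
opening: 44.1
gripper_force: 0.0
```

Request:
step_arm(plan=[[0.5,0,0,-0.1,0],[0.5,0,0,-0.25,0],[0.5,0,0,-0.4,0],[0.5,-0.15,0,-0.5,0],[0.5,-0.28,0,-0.5,0]])

```text
time: 13.83
tcp_pos: [505.9, 150.0, 252.6]
tcp_rot: [0.785, 0.619, 0.004, 0.003]
force: [0.8, -1.1, -0.2]
opening: 44.0
gripper_force: 0.0
```

Request:
step_arm(plan=[[0.5,0,0,0,0],[0.5,0,0,0,0],[0.5,0,0,0,0]])

```text
time: 14.08
tcp_pos: [504.7, 149.9, 247.8]
tcp_rot: [0.786, 0.618, -0.0, -0.0]
force: [-0.2, -0.1, -0.6]
opening: 44.1
gripper_force: 0.0
```

```bash
python3 - <<'E'
from h import *
im,d,p=look('wrist','w9'); P=cloud(d,p)
m=np.array([517.5,204,116.4]);n=np.array([.118,.486,.866]);e=np.array([.204,.842,-.5]);y=np.array([.972,-.236,0])
D=P-m;N=D@n;E_=D@e;Y=D@y
k=(abs(E_)<20)&(abs(Y)<20)&(N>20)&(N<70)&(d>0)
print(k.sum(),np.percentile(N[k],[50,90,97]).round(1))
k&=N>40;Q=P[k];c=Q.mean(0);v=np.linalg.svd(Q-c)[2][2];v*=np.sign(v[2]);print('top centre e,y,n',((c-m)@e).round(1),((c-m)@y).round(1),((c-m)@n).round(1),'tilt err deg',np.degrees(np.arccos(v@n/np.linalg.norm(n))).round(1))
pl=(abs(E_)<24)&(abs(Y)>22)&(abs(Y)<38)&(abs(N)<8);print('plate n',np.median(N[pl]).round(1))
cv2.imwrite('pics/w9c.png',cv2.resize(im[60:320,150:450,::-1],None,fx=2,fy=2)); print(ctrl.state()['tcp_pos'],ctrl.state()['force'])
E
```

```text
1995 [45.9 47.4 48. ]
top centre e,y,n 1.1 0.4 46.1 tilt err deg 3.5
plate n 1.2
[504.70495277 150.29558072 247.57053348] [-0.47120636  0.99183365  0.56419822]
```

View pics/w9c.png

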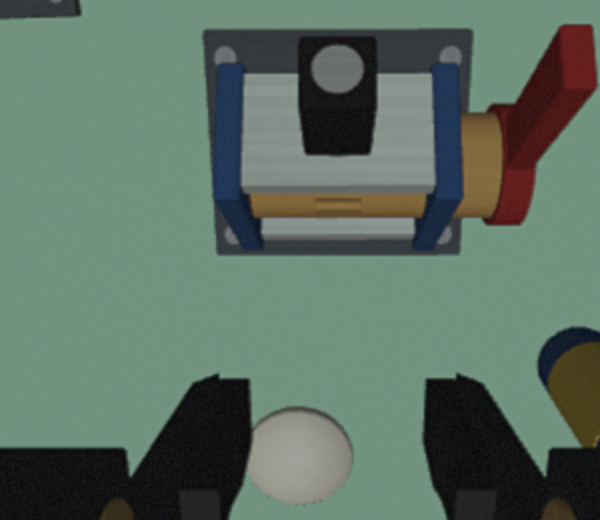

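```bash
python3 - <<'E'
from h import *
im,d,p=load('w9'); P=cloud(d,p)
m=np.array([517.5,204,116.4]);n=np.array([.118,.486,.866]);e=np.array([.204,.842,-.5]);y=np.array([.972,-.236,0])
D=P-m;N=D@n;E_=D@e;Y=D@y
def fit(k):
    Q=P[k];c=Q.mean(0);v=np.linalg.svd(Q-c)[2][2];return v*np.sign(v[2])
a=fit((abs(E_-1)<10)&(abs(Y)<10)&(N>42)&(N<50)); b=fit((abs(E_)<22)&(abs(Y)>20)&(abs(Y)<37)&(abs(N)<8))
print(a,b,np.degrees(np.arccos(a@b)))
print(ctrl.job_done())
E
```

```text
[0.10763314 0.45664216 0.88311553] [0.11761249 0.48619509 0.86589932] 2.0414472844694513
the job is handed in; nothing more can be done
None
```

The job is handed in: the bushing is lined up, and the pin is through guide and bushing with its head home on the plate. My last measurement put the head flush and about 2° off the plate normal; the pin is let go and the other parts were not touched.

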